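# Load the thread carousel and index it one click

## Robot

A 6-joint arm with a two-finger parallel gripper is mounted at the origin on the work surface. World frame = base frame: x ahead of the robot, y to its left, z up, the work surface at z = 0. Lengths are in mm, angles in rad, forces in N, time in s.
With the tool pointing down it reaches from about 275 to 725 mm from the base axis. Payload 15.9 kg.
Tool frame: the origin (TCP) lies midway between the tips of the shut fingers; the grasp point (between the pads) lies 19 mm behind it (bot.grasp_offset is the z of the grasp point in the tool frame, in mm); z points along the fingers, x is the direction in which the jaws open and shut, and the axes are right-handed (so a half turn about z gives the same grasp; the last joint's range is limited). The gripper opens to 85 mm and grips with 20 to 120 N. Pads are 22 mm wide; open, the fingers measure 114 mm over their backs; the gripper's body (76 mm by 85 mm) begins 54 mm behind the grasp point. The pads swing forward as they close: fully open they stand 13 mm farther back than shut.
Start: joints at [-1.344, 0.213, -0.034, 1.323, 0, 1.571], TCP at [112.425, -487.182, 231.306] pointing down, gripper open.
Joint ranges: [-2.98, 2.98], [-0.74, 1.72], [-1.14, 1.35], [-2.1, 2.04], [-1.57, 1.44], [-3.14, 3.14]. Speed limits (rad/s): [1.89, 1.89, 2.39, 2.57, 3.14, 3.14].

## Interface

Orientations are given as a unit quaternion [x, y, z, w].
In Python, from rig import bot gives the robot as it stands.
- The arm moves only by the shell command python3 -m pendant 'ROWS' [FORCE]. ROWS is a JSON object of lists of equal length, an entry for each row: "delta_rot": the turn, a rotation vector about the tool's x, y, z in degrees, a list of three; "delta_pos": the shift along the tool's x, y, z in cm, a list of three; "jaw": the opening, from 0 (shut) to 1 (fully open). A call has 1 to 12 rows; each row is the pose to reach, as a shift and turn from the pose measured when the call began, along the tool's axes at that moment; what a row does not reach only later rows make up. A row lasts 1/8 s, in which the tool goes at most 62.5 mm and 10.7 degrees, less where a joint would pass 70% of its speed; a pose out of reach is approached as far as the arm can. A call with a gripper value outside its range is refused whole. The fingers move at their own pace and stop on an object; FORCE is the grip in N (left out, the last holds). Time passes only in rows, so rows that repeat a pose let the fingers close. It gives the time, the measured TCP pose, the force and the opening at its end, in the units of the state.
- bot.read_state(): the state, without advancing time (a new reading comes with each control period).
- bot.get_image(name): name is "side" or "top" or "wrist"; returns the picture (384x512x3 uint8, red, green, blue); there is no depth.
- bot.camera_info(name): a dict with "camera_matrix" (3x3 intrinsics, pixels), "R" (3x3) and "t" (3): a world point X has camera coordinates R X + t; the wrist camera has in their place "hand_eye" (4x4, takes a point from camera to tool coordinates, whose origin is the TCP and whose axes are the tool frame's). Camera axes: x right, y down, z forward; pixel columns grow to the right and rows downward; lengths in mm; the calibration is good to about 2 mm. A picture is of the moment at which its call begins: read the wrist's pose just before it. camera_info takes no time and is no camera call.
- bot.hand_in(): hands the job in, once; it reports no verdict.
Trained networks look in the newest picture that a camera, given by its name, has taken for a name from the list of things; names that differ only in an ending like _2 or _b are one class to them, and where a whole thing is asked for, a point or a joint stands for the part that bears it (a point fixed in the world has none). Each returns a list of dicts, best first, with "p" (0 to 1); they miss things now and then, are a little off and sometimes report something else, mostly with a low value. They report only what shows in the picture. A call takes as long as a camera call. They do not tell look-alikes from the thing itself.
- bot.spot_in(name, camera): "location" ([column, row] in pixels, amid what is visible of it).
- bot.pinpoint(name, camera): "location" ([column, row] in pixels: a listed point, or the origin of a listed thing).
The state is a dict: "time_s": time; "joint_pos": joint angles; "qd": joint speeds; "joint_efforts": joint torques, N m; "tool_pos": TCP position; "tcp_rot": TCP orientation; "wrist_force": force on the tool from outside, world axes, zero at the start; "moment": the same for the moment, N m; "opening": opening from 0.0 (shut) to 1.0 (fully open).
Only numpy, scipy, OpenCV 4.12 (cv2) and the standard library are available. Lean on these libraries where they do the work, as an engineer would, in place of code of your own. Each camera call takes 0.05 s, during which the arm holds its last target. There are 200 camera calls.

## Task

Put the red thread spool fully down into the carousel's one free pocket, then push the loose spindle down through the spool into the hole in the pocket floor until its brass head rests on the spool. Then turn the carousel smoothly by its black knob one single click clockwise, seen from above, so that the red spool stands at the orange pointer. Do not turn it backwards, leave the other spools, the thread cone and the tape where they are, and let go of everything.

Things in the scene. Friction and masses are not known exactly. Their poses are not given: they have to be found in the camera images.
- carousel (a joint): Turn of the carousel in rad: about 0 at the start, grows clockwise seen from above. A sprung click stop holds it at every 60 degrees (0, 1.047, ...) and pulls it into the nearest one; about 0.15 N m on the knob takes it over the crest half-way between. A jerky turn can tip the spool out.
- stand: Grey fixed stand of the carousel, foot 220 x 180 mm; origin on the table, under the disc's middle, which is 105 mm up, level with the pocket floors along the axis. The axis leans 25 degrees from vertical towards the stand's -x, roughly at the robot. The six-pocket star is 242 mm across; three pockets hold fixed pinned spools, 90 mm high. The orange pointer is at the rim, one click clockwise of the free pocket's start.
- pocket (a point): Centre of the floor of the free pocket; turns with the carousel. z: up the leaning axis, out of the pocket; x: from the pocket to the carousel's axis, 90 mm away. A grey cup, 52.5 mm inside for the lowest 8 mm, flared to 60 mm at the rim (68 mm outside), 17 mm above the floor, on the low side of the disc at the start; a 15 mm hole in mid-floor, 22 mm deep. Its two neighbours are shut by black caps, 21 mm above the floor.
- knob (a point): Middle of the black bar knob, on the carousel's axis, 88 mm above the plane of the pocket floor; frame as pocket (z up the leaning axis, x in line from the free pocket to the axis). The bar is 44 mm long along x, 14 mm thick along y and 36 mm high along z, on a 40 mm hub column. It turns with the carousel.
- spool_red_mid (a point): Centre of the loose red thread spool (rigid, thread end tucked in): a cylinder of 48 mm diameter and 56 mm height with white ends and a 15 mm bore right through along its z axis; either end may be up. About 80 g. It stands upright in the wooden tray among two others, about 75 mm from centre to centre.
- spindle_head (a point): Middle of the brass head (18 mm diameter, 34 mm high) of the loose spindle; z: along the spindle, up out of the head. Below the head a steel shank, 8 mm diameter, 76 mm long, tip tapered over 6 mm. About 30 g. It stands upright in the dark block, 40 mm deep, head's underside 36 mm above the block. Home in a seated spool, this point is 73 mm above the pocket floor.
- block: Dark wooden block, fixed, 50 x 50 x 45 mm high, origin at the centre of its underside; the spindle's hole, 11 mm wide, is in the middle of its top.
- tray: Shallow fixed wooden tray with the three spools, 100 mm (x) by 255 mm (y), rim 12 mm high, floor 4 mm thick; origin at the centre of its underside, the spools stand in a row along its y axis.
- spool_black_mid (a point): Centre of the black spool, same size as the red one; leave it.
- spool_cream_mid (a point): Centre of the cream spool, same size as the red one; leave it.
- cone: Loose navy thread cone, upright, 70 mm foot, 168 mm high, origin at the centre of its underside; leave it.
- tape: Black roll of tape lying flat, 90 mm diameter, 25 mm high, origin at the centre of its underside; leave it.
Things that resemble listed ones, but are neither listed nor needed, are in the scene too. What is shaped like the part that bears spool_red_mid but blue is not meant.

How it is judged:
By the outcome, as a careful person would: the job done as asked, in the order asked, and still so for the second after the job is handed in, with the robot touching nothing.
It also fails if it takes over 67 s, if anything falls off the work surface, if the arm or the gripper's body presses on something with over 40 N, if the wrist force passes 120 N, or if a joint passes its speed limit or range.

## Working session

There is one attempt and no reset: what is moved stays moved. The work goes in short steps, Python scripts to look and compute and a shell command to move; the robot and the scene stay as the last step left them, time stands still between calls to the robot, and variables do not carry over. Pictures are saved under pics/ and viewed, about 8 in all and at most 12, crops included, and the job is handed in when it is done.

```bash
ls; mkdir -p pics; python3 - <<'E'
from rig import bot
import cv2,json
s=bot.read_state();print({k:(v if not hasattr(v,'round') else v) for k,v in s.items()})
for c in("side","top"):
    im=bot.get_image(c);cv2.imwrite(f'pics/{c}0.png',im[:,:,::-1])
    i=bot.camera_info(c);print(c,i)
    for n in("stand","pocket","knob","spool_red_mid","spindle_head","block","tray","spool_black_mid","spool_cream_mid","cone","tape"):
        print(n,[( [round(x) for x in d['location']],round(d['p'],2)) for d in bot.pinpoint(n,c)][:3])
print(bot.camera_info('wrist'),bot.grasp_offset,bot.read_state()['time_s'])
E
python3 -c "
import cv2,numpy as np
cv2.imwrite('pics/both.png',cv2.resize(np.hstack([cv2.imread('pics/side0.png'),cv2.imread('pics/top0.png')]),(800,300)))"
```

```text
pics
{'time_s': 0.0, 'joint_pos': array([-1.34402697e+00,  2.13380905e-01, -3.50058964e-02,  1.32347601e+00,
        3.48325227e-06,  1.57082990e+00]), 'qd': array([-0.00034502, -0.00104053, -0.00063392,  0.00046757,  0.0005952 ,
        0.00120611]), 'joint_efforts': array([ 3.61485399e-03, -6.86176157e+01,  4.87111187e+01,  1.80334237e-02,
       -1.32598148e-04, -9.20122602e-06]), 'tool_pos': array([ 112.34788971, -486.90150259,  230.82489317]), 'tcp_rot': array([ 7.82559171e-01, -6.22575987e-01, -4.16218920e-04, -3.33331510e-04]), 'wrist_force': array([ 0.45103342,  0.0305696 , -0.08323312]), 'moment': array([ 0.02415582,  0.02238854, -0.06784808]), 'opening': 1.00037274542926}
side {'camera_matrix': array([[357.16295331,   0.        , 256.77020282],
       [  0.        , 357.16295331, 191.79145368],
       [  0.        ,   0.        ,   1.        ]]), 'R': array([[-0.95259926, -0.30366181, -0.01855147],
       [-0.15790967,  0.54564825, -0.82300214],
       [ 0.26003689, -0.78106177, -0.56773526]]), 't': array([595.77875076, 183.26627385, 707.57870664])}
stand [([286, 179], 0.55
[... 986 characters left out ...]
7)]
spool_black_mid [([178, 260], 0.79)]
spool_cream_mid [([137, 260], 0.75), ([278, 180], 0.24)]
cone [([262, 279], 0.76)]
tape [([195, 136], 0.64)]
{'camera_matrix': array([[275.1025152 ,   0.        , 256.38356512],
       [  0.        , 275.1025152 , 191.55294241],
       [  0.        ,   0.        ,   1.        ]]), 'hand_eye': array([[ 9.99999803e-01, -5.32508265e-04, -3.32084118e-04,
        -1.67327144e-01],
       [ 6.05046933e-04,  9.58563046e-01,  2.84879837e-01,
        -7.25803312e+01],
       [ 1.66622696e-04, -2.84879981e-01,  9.58563179e-01,
        -1.42411214e+02],
       [ 0.00000000e+00,  0.00000000e+00,  0.00000000e+00,
         1.00000000e+00]])} -18.700000000000003 1.2
```

View pics/side0.png

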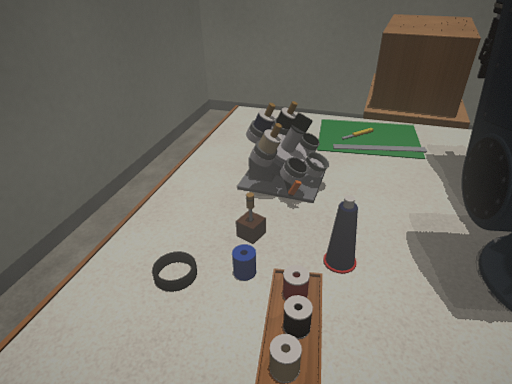

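View pics/top0.png

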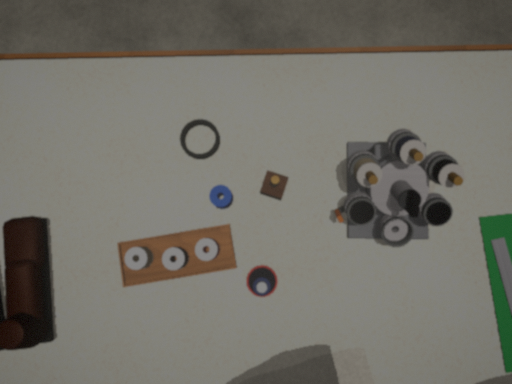

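Side view: red spool (297,284), spindle (250,201), free pocket ≈(315,165) and pointer (295,187). Top view: red spool (207,249), spindle block (274,185), free cup with hole (396,230), pointer (340,215). The blue decoy is at (222,196). Next I'll localise these.

```bash
cat > h.py <<'E'
from rig import bot
import numpy as np, cv2
from scipy.spatial.transform import Rotation as Ro
from scipy.optimize import least_squares
def cam(name,s=None):
    i=bot.camera_info(name);K=i['camera_matrix']
    if name!='wrist': return K,np.array(i['R']),np.array(i['t'])
    s=s or bot.read_state()
    T=np.eye(4);T[:3,:3]=Ro.from_quat(s['tcp_rot']).as_matrix();T[:3,3]=s['tool_pos']
    M=np.linalg.inv(T@i['hand_eye']);return K,M[:3,:3],M[:3,3]
def proj(c,X):
    K,R,t=c;p=K@(R@np.asarray(X)+t);return p[:2]/p[2]
def onz(c,px,z):
    K,R,t=c;d=R.T@np.linalg.inv(K)@[px[0],px[1],1];o=-R.T@t
    return o+d*(z-o[2])/d[2]
def stand(p):
    """x,y,yaw,turn -> C, frame at pocket (cols x,y,z), pocket, knob"""
    S=Ro.from_euler('z',p[2]).as_matrix()
    c,s=np.cos(np.radians(25)),np.sin(np.radians(25))
    A=S@np.array([[c,0,-s],[0,1,0],[s,0,c]])       # x upslope,y,z=axis
    A=A@Ro.from_euler('z',-p[3]).as_matrix()
    C=np.array([p[0],p[1],105.]);return C,A,C-90*A[:,0],C+88*A[:,2]
def goal(Rt,Pt,s=None):
    """cm shift and deg rotvec from current tool pose to target TCP pose"""
    s=s or bot.read_state();R=Ro.from_quat(s['tcp_rot'])
    return (R.inv().apply(np.asarray(Pt)-s['tool_pos'])/10).round(2),np.degrees((R.inv()*Ro.from_matrix(Rt)).as_rotvec()).round(2)
E
python3 - <<'E'
from h import *
t=cam('top');s=cam('side')
print('red',onz(t,(207,249.5),60),onz(s,(297,284),32))
print('black',onz(t,(173.5,258.5),60),'cream',onz(t,(136,258),60))
print('tray',onz(t,(179,254),0),onz(s,(296,329),0))
print('block top',onz(t,(274.5,185),45),onz(s,(255,232),0))
print('head',onz(t,(274,177),98),onz(s,(250,201),98))
print('cone',onz(t,(262,279),0),onz(s,(339,263),0),'tape',onz(t,(195,136),0),onz(s,(176,274),0))
def f(p):
    C,A,P,K=stand([*p,0])
    return np.r_[proj(t,P)-(395,229.5),proj(t,K)-(415,203),proj(s,P)-(313,164),proj(s,K)-(301,122),proj(t,[p[0],p[1],0])-(387,192),proj(s,[p[0],p[1],0])-(286,179)]
r=least_squares(f,[550,-250,0],loss='soft_l1');print(r.x,f(r.x).round(1))
C,A,P,K=stand([*r.x,0]);print(P,K)
E
python3 -c "
import cv2,numpy as np
a=cv2.imread('pics/side0.png')[90:210,220:345];b=cv2.imread('pics/top0.png')[120:250,325:475]
cv2.imwrite('pics/crop.png',np.hstack([cv2.resize(a,(400,384)),cv2.resize(b,(400,347))[:347].copy() if 0 else cv2.resize(b,(400,384))]))"
```

```text
red [492.13455928 173.57577468  60.        ] [488.56972107 175.30435083  32.        ]
black [474.25113249 244.88155212  60.        ] cream [476.50118008 324.82325907  60.        ]
tray [482.71722026 244.04677506   0.        ] [472.75302293 248.83138222   0.        ]
block top [630.02887591  26.9196925   45.        ] [623.29352271  20.61593083   0.        ]
head [639.82575893  29.08281786  98.        ] [629.2396358   31.42226155  98.        ]
cone [424.50901311  57.82025522   0.        ] [419.55350784  65.31297926   0.        ] tape [753.96154643 208.05815377   0.        ] [741.15876906 194.36093859   0.        ]
[ 610.82662553 -230.73516646   -6.35250174] [ 0.  -0.7 -1.6 -0.3  1.4 -0.6 -0.  -0.8  0.4  2.  -0.6 -0.5]
[ 529.45480316 -225.08571121   66.96435644] [ 573.72552835 -228.15932409  184.75508526]
```

View pics/crop.png

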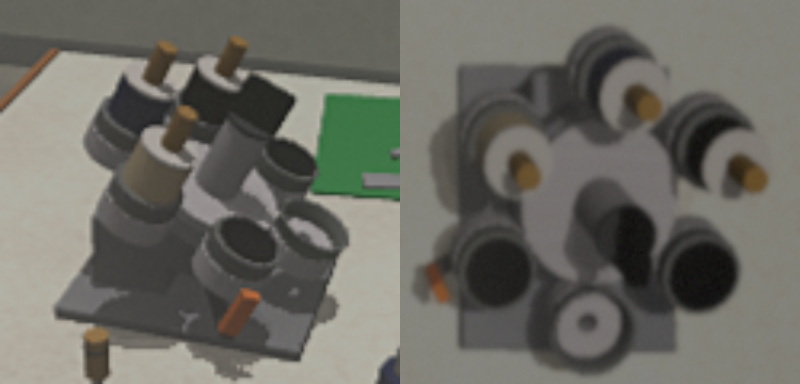

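Crop: the free cup with its white floor and hole sits on the low side at (587,322), black caps are either side of it, and the pointer is at the left cap. The stand fit agrees to about 2 px. I'll hover above the red spool first.

```bash
python3 - <<'E'
from h import *
a=0.142;x=np.array([np.cos(a),np.sin(a),0]);z=np.array([0,0,-1.]);R=np.c_[x,np.cross(z,x),z]
print(goal(R,[490,174,190]))
E
```

```text
(array([-55.94, -51.65,   4.13]), array([  0.  ,  -0.  , -85.15]))
```

```bash
python3 -m pendant '{"delta_rot":[[0,0,-85.15],[0,0,-85.15],[0,0,-85.15],[0,0,-85.15],[0,0,-85.15],[0,0,-85.15],[0,0,-85.15],[0,0,-85.15],[0,0,-85.15],[0,0,-85.15],[0,0,-85.15],[0,0,-85.15]],"delta_pos":[[-55.9,-51.6,0],[-55.9,-51.6,0],[-55.9,-51.6,0],[-55.9,-51.6,0],[-55.9,-51.6,0],[-55.9,-51.6,0],[-55.9,-51.6,0],[-55.9,-51.6,0],[-55.9,-51.6,4],[-55.9,-51.6,4],[-55.9,-51.6,4],[-55.9,-51.6,4]],"jaw":[1,1,1,1,1,1,1,1,1,1,1,1]}'
python3 - <<'E'
from h import *
a=0.142;x=np.array([np.cos(a),np.sin(a),0]);z=np.array([0,0,-1.]);R=np.c_[x,np.cross(z,x),z]
print(goal(R,[490,174,190]), bot.read_state()['joint_pos'].round(2))
E
```

```text
time_s: 2.7
tool_pos: [475.4, 149.6, 195.5]
tcp_rot: [0.997, 0.071, 0.0, 0.0]
wrist_force: [1.2, -1.6, 1.4]
opening: 0.997
(array([ 1.79, -2.21,  0.55]), array([ 0.  , -0.03,  0.04])) [ 0.3   0.22 -0.12  1.23 -0.    1.73]
```

```bash
python3 -m pendant '{"delta_rot":[[0,0,0],[0,0,0],[0,0,0]],"delta_pos":[[1.8,-2.2,0.5],[1.8,-2.2,0.5],[1.8,-2.2,0.5]],"jaw":[1,1,1]}'
python3 - <<'E'
from h import *
s=bot.read_state();im=bot.get_image('wrist');cv2.imwrite('pics/w1.png',im[:,:,::-1]);c=cam('wrist',s)
for n,z in(("spool_red_mid",32),("spool_black_mid",32),("tray",0)):
  for d in bot.pinpoint(n,'wrist')[:3]: print(n,d['location'],round(d['p'],2),onz(c,d['location'],z).round(1))
print(s['tool_pos'])
E
```

```text
time_s: 3.08
tool_pos: [489.9, 173.5, 190.5]
tcp_rot: [0.997, 0.071, 0.0, 0.0]
wrist_force: [-0.7, -0.7, 0.8]
opening: 1.001
spool_red_mid [259.5, 177.6] 0.59 [493.5 173.6  32. ]
spool_red_mid [350.9, 212.7] 0.59 [605.3 147.   32. ]
spool_black_mid [253.1, 109.9] 0.61 [476.3 244.8  32. ]
spool_black_mid [257.0, 178.7] 0.28 [490.9 171.9  32. ]
tray [258.9, 104.6] 0.57 [481.8 251.5   0. ]
[489.87066014 173.51389551 190.47102632]
```

View pics/w1.png

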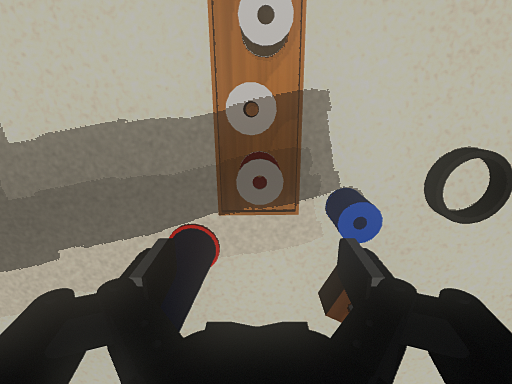

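```bash
python3 - <<'E'
from h import *
s=bot.read_state();c=cam('wrist',s)
P=onz(c,(259.5,182.5),60);print(P)
a=0.142;x=np.array([np.cos(a),np.sin(a),0]);z=np.array([0,0,-1.]);R=np.c_[x,np.cross(z,x),z]
print(goal(R,[(P[0]+492.5)/2,(P[1]+173.6)/2,30]))
E
```

```text
[493.25956068 174.83900218  60.        ]
(array([ 0.27, -0.06, 16.09]), array([-0.  , -0.07, -0.02]))
```

```bash
python3 -m pendant '{"delta_rot":[[0,0,0],[0,0,0],[0,0,0],[0,0,0],[0,0,0],[0,0,0],[0,0,0],[0,0,0],[0,0,0],[0,0,0]],"delta_pos":[[0.3,-0.08,5],[0.3,-0.08,10],[0.3,-0.08,14],[0.3,-0.08,16],[0.3,-0.08,16],[0.3,-0.08,16],[0.3,-0.08,16],[0.3,-0.08,16],[0.3,-0.08,16],[0.3,-0.08,16]],"jaw":[1,1,1,1,1,0,0,0,0,0]}' 50
python3 - <<'E'
from h import *
p=[610.83,-230.74,-6.3525+2*np.pi,0];C,A,P,K=stand(p)
R=np.c_[A[:,0],-A[:,1],-A[:,2]];print(R,P,K)
print(goal(R,P+A[:,2]*(26+110)), goal(R,P+A[:,2]*26))
E
```

```text
time_s: 4.53
tool_pos: [493.9, 174.6, 32.3]
tcp_rot: [0.997, 0.071, 0.002, -0.0]
wrist_force: [-2.5, -2.3, 12.2]
opening: 0.545
[[ 0.90413147 -0.0692592   0.42160343]
 [-0.06277015 -0.9975987  -0.0292702 ]
 [ 0.42261826 -0.         -0.90630779]] [ 529.45816782 -225.09068612   66.96435644] [ 573.72889835 -228.16422208  184.75508526]
(array([ -7.69,  38.87, -15.83]), array([-2.67, 24.72, 11.88])) (array([-3.18, 39.84, -5.84]), array([-2.67, 24.72, 11.88]))
```

```bash
python3 - <<'E'
from h import *
p=[610.83,-230.74,-6.3525+2*np.pi,0];C,A,P,K=stand(p)
R=np.c_[A[:,0],-A[:,1],-A[:,2]]
print(goal(R,P+A[:,2]*178))
E
python3 -m pendant '{"delta_rot":[[0,0,0],[0,0,0],[0,0,0],[0,0,0],[0,0,0]],"delta_pos":[[0,0,-5],[0,0,-11],[0,0,-17],[0,0,-20],[0,0,-20]],"jaw":[0,0,0,0,0]}'
python3 - <<'E'
from h import *
p=[610.83,-230.74,-6.3525+2*np.pi,0];C,A,P,K=stand(p)
R=np.c_[A[:,0],-A[:,1],-A[:,2]]
print(goal(R,P+A[:,2]*178))
E
```

```text
(array([ -9.41,  38.49, -19.64]), array([-2.67, 24.72, 11.88]))
time_s: 5.15
tool_pos: [494.5, 174.9, 235.2]
tcp_rot: [0.997, 0.071, 0.004, -0.001]
wrist_force: [0.2, 0.3, -1.1]
opening: 0.546
(array([-9.54, 38.52,  0.56]), array([-2.75, 24.45, 11.86]))
```

```bash
python3 -m pendant '{"delta_rot":[[0,0,0],[0,0,0],[-0.5,5,2.4],[-1,10,4.8],[-1.5,15,7.2],[-2,20,9.6],[-2.75,24.45,11.86],[-2.75,24.45,11.86],[-2.75,24.45,11.86],[-2.75,24.45,11.86]],"delta_pos":[[0,4,0],[0,9,0],[-2,15,0],[-4,21,0],[-6,27,0],[-8,33,0],[-9.5,38.5,0.5],[-9.5,38.5,0.5],[-9.5,38.5,0.5],[-9.5,38.5,0.5]],"jaw":[0,0,0,0,0,0,0,0,0,0]}'
python3 - <<'E'
from h import *
p=[610.83,-230.74,-6.3525+2*np.pi,0];C,A,P,K=stand(p)
R=np.c_[A[:,0],-A[:,1],-A[:,2]]
s=bot.read_state();im=bot.get_image('wrist');cv2.imwrite('pics/w2.png',im[:,:,::-1]);c=cam('wrist',s)
print(s['joint_pos'].round(2),goal(R,P+A[:,2]*178))
print('pred pocket,knob',proj(c,P),proj(c,K))
for n in("pocket","knob","spool_red_mid","stand"):
  for d in bot.pinpoint(n,'wrist')[:3]: print(n,d['location'],round(d['p'],2))
E
```

```text
time_s: 6.4
tool_pos: [455.3, -218.3, 228.7]
tcp_rot: [0.976, -0.033, 0.216, 0.007]
wrist_force: [-0.8, 1.5, -1.0]
opening: 0.545
[-0.58 -0.12 -0.49  0.81  0.21  1.1 ] (array([-0.11,  0.17,  0.01]), array([-0.08,  0.02,  0.14]))
pred pocket,knob [255.74610865 174.90017977] [356.92106998 197.45631745]
pocket [255.7, 174.3] 0.72
knob [355.9, 194.4] 0.95
stand [287.4, 157.1] 0.93
```

View pics/w2.png

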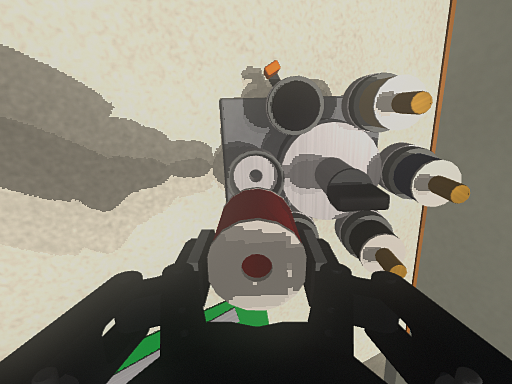

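```bash
cat >> h.py <<'E'
P0=[610.83,-230.74,-6.3525+2*np.pi,0]
E
python3 - <<'E'
from h import *
s=bot.read_state();c=cam('wrist',s);t=cam('top');sd=cam('side')
i=bot.camera_info('wrist');K=i['camera_matrix'];H=np.array(i['hand_eye'])
d=H[:3,:3]@np.linalg.inv(K)@[257,266,1];o=H[:3,3];print('spool top in tool',o+d*(-27.7-o[2])/d[2])
def f(p):
    C,A,P,Kn=stand([*p,0])
    return np.r_[2*(proj(c,P)-(256,176)),(proj(c,Kn)-(355.9,194.4)),(proj(c,[p[0],p[1],0])-(287.4,157.1))*.5,
     .5*(proj(t,P)-(395,229.5)),.5*(proj(t,Kn)-(415,203)),.3*(proj(sd,P)-(313,164)),.3*(proj(sd,Kn)-(301,122))]
r=least_squares(f,P0[:3],loss='soft_l1');print(r.x,f(r.x).round(1))
p=[*r.x,0];C,A,P,Kn=stand(p);print(P,Kn)
R=np.c_[A[:,0],-A[:,1],-A[:,2]]
for h in(60,30,28): print(h,goal(R,P+A[:,2]*h))
E
```

```text
spool top in tool [  0.10117623  -1.82860517 -27.7       ]
[ 6.11093145e+02 -2.25611782e+02  1.83228451e-02] [-0.4 -0.1  1.2  0.3 -0.8 -0.   0.5 -0.4 -1.3 -0.2  0.4 -0.3 -0.1 -0.2]
[ 529.53913646 -227.10625053   66.96435644] [ 573.90898115 -226.29317774  184.75508526]
60 (array([-0.07,  0.55, 11.84]), array([ 2.07,  0.  , -4.46]))
30 (array([-0.07,  0.44, 14.83]), array([ 2.07,  0.  , -4.46]))
28 (array([-0.07,  0.43, 15.03]), array([ 2.07,  0.  , -4.46]))
```

```bash
python3 - <<'E'
from h import *
t=cam('top');g=cv2.GaussianBlur(cv2.cvtColor(cv2.imread('pics/top0.png'),cv2.COLOR_BGR2GRAY),(3,3),0).astype(float)
def sub(v,lo):
    d=np.abs(np.gradient(v));k=d.argmax();w=d[max(0,k-2):k+3];return lo+(np.arange(max(0,k-2),k-2+len(w))*w).sum()/w.sum()
def line(pts,vert):
    pts=np.array(pts);W=np.array([onz(t,q,4)[:2] for q in pts])
    a,b=(W[:,0],W[:,1]) if vert else (W[:,1],W[:,0])
    k=np.polyfit(a,b,1);r=b-np.polyval(k,a);m=abs(r)<2.5*np.median(abs(r))+.3;k=np.polyfit(a[m],b[m],1);return k,m.sum(),np.std(b[m]-np.polyval(k,a[m])),a.mean()
L=line([(sub(g[r,340:354],340),r) for r in list(range(146,158))+list(range(228,236))],1)
B=line([(c,sub(g[232:245,c],232)) for c in list(range(350,376))+list(range(416,425))],0)
T=line([(c,sub(g[136:148,c],136)) for c in range(350,372)],0)
for n,l in zip('LBT',(L,B,T)): print(n,l, 'yaw',l[0][0] if n=='L' else -l[0][0], 'val at mean',np.polyval(l[0],l[3]))
E
```

```text
L (array([-3.54405794e-02, -1.14004206e+02]), np.int64(20), np.float64(0.12105457960153), np.float64(637.0358293320862)) yaw -0.035440579424562926 val at mean -136.5811252973789
B (array([2.96106939e-02, 5.16781729e+02]), np.int64(33), np.float64(0.21344152582329148), np.float64(-202.1869944862548)) yaw -0.029610693882077575 val at mean 510.7948320342151
T (array([3.80090216e-02, 7.40146357e+02]), np.int64(22), np.float64(0.4363822119425009), np.float64(-173.99065283517217)) yaw -0.038009021562522886 val at mean 733.5331422803672
```

```bash
python3 - <<'E'
from h import *
s=bot.read_state();c=cam('wrist',s);t=cam('top');sd=cam('side')
def f(p):
    C,A,P,Kn=stand([p[0],p[1],-.033,p[2]])
    return np.r_[2*(proj(c,P)-(256,176)),(proj(c,Kn)-(355.9,194.4)),
     .5*(proj(t,P)-(395,229.5)),.5*(proj(t,Kn)-(415,203)),.3*(proj(sd,P)-(313,164)),.3*(proj(sd,Kn)-(301,122)),p[2]/.02]
r=least_squares(f,[611,-228,0],loss='soft_l1');print(r.x,f(r.x).round(1))
p=[r.x[0],r.x[1],-.033,r.x[2]];C,A,P,Kn=stand(p);print(P,Kn)
open('h.py','a').write(f'P0={[float(v) for v in p]}\n')
R=np.c_[A[:,0],-A[:,1],-A[:,2]]
for h in(60,30,28): print(h,goal(R,P+A[:,2]*h+R[:,1]*1.))
E
```

```text
[ 6.11028244e+02 -2.27941987e+02 -1.88418719e-02] [-0.5 -0.3  1.1  0.7  0.5 -0.3 -1.2 -0.2  0.4 -0.3 -0.1 -0.2 -0.9]
[ 529.46347623 -226.94596371   66.97110788] [ 573.85808507 -226.714926    184.75508526]
60 (array([-0.08,  0.5 , 11.83]), array([ 0.83,  0.01, -2.87]))
30 (array([-0.08,  0.46, 14.83]), array([ 0.83,  0.01, -2.87]))
28 (array([-0.08,  0.46, 15.03]), array([ 0.83,  0.01, -2.87]))
```

```bash
python3 -m pendant '{"delta_rot":[[0.8,0,-2.9],[0.8,0,-2.9],[0.8,0,-2.9],[0.8,0,-2.9],[0.8,0,-2.9],[0.8,0,-2.9],[0.8,0,-2.9],[0.8,0,-2.9],[0.8,0,-2.9]],"delta_pos":[[-0.08,0.5,4],[-0.08,0.5,8],[-0.08,0.5,11],[-0.08,0.48,12.5],[-0.08,0.48,13.2],[-0.08,0.46,13.8],[-0.08,0.46,14.3],[-0.08,0.46,14.7],[-0.08,0.46,14.7]],"jaw":[0,0,0,0,0,0,0,0,0]}'
python3 - <<'E'
from h import *
C,A,P,K=stand(P0);R=np.c_[A[:,0],-A[:,1],-A[:,2]]
s=bot.read_state();print(goal(R,P+A[:,2]*28+R[:,1]*1.),Ro.from_quat(s['tcp_rot']).inv().apply(s['wrist_force']),s['moment'].round(2))
im=bot.get_image('side');cv2.imwrite('pics/s3.png',cv2.resize(im[90:210,220:345,::-1],(600,576)))
E
```

```text
time_s: 7.78
tool_pos: [516.2, -227.5, 95.2]
tcp_rot: [0.976, -0.007, 0.216, 0.006]
wrist_force: [0.5, -0.5, 0.3]
opening: 0.547
(array([ 0.01, -0.  ,  0.32]), array([0.03, 0.02, 0.03])) [ 0.61176738  0.51127885 -0.06432232] [ 0.01  0.43 -0.  ]
```

View pics/s3.png

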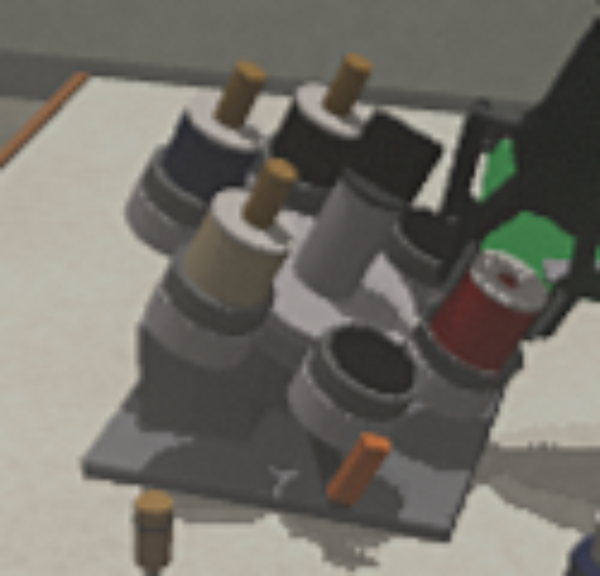

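The red spool is inside the cup, about 3 mm above the floor, with no contact force. I'll lower it gently.

```bash
python3 -m pendant '{"delta_rot":[[0,0,0],[0,0,0],[0,0,0],[0,0,0]],"delta_pos":[[0,0,0.15],[0,0,0.3],[0,0,0.4],[0,0,0.4]],"jaw":[0,0,0,0]}'
```

```text
time_s: 8.32
tool_pos: [517.6, -227.9, 92.8]
tcp_rot: [0.976, -0.007, 0.217, 0.006]
wrist_force: [-24.0, 3.0, 29.1]
opening: 0.544
```

```bash
python3 -m pendant '{"delta_rot":[[0,0,0],[0,0,0],[0,0,0],[0,0,0],[0,0,0],[0,0,0],[0,0,0],[0,0,0],[0,0,0]],"delta_pos":[[0,0,0],[0,0,0],[0,0,0],[0,0,0],[0,0,-2],[0,0,-6],[0,0,-11],[0,0,-16],[0,0,-16]],"jaw":[0.7,0.9,1,1,1,1,1,1,1]}'
python3 - <<'E'
from h import *
C,A,P,K=stand(P0);R=np.c_[A[:,0],-A[:,1],-A[:,2]]
s=bot.read_state();im=bot.get_image('wrist');cv2.imwrite('pics/w4.png',im[:,:,::-1]);c=cam('wrist',s)
print('pred spool top if seated',proj(c,P+56*A[:,2]),'mid',proj(c,P+28*A[:,2]),'knob',proj(c,K))
for n in("spool_red_mid","knob","pocket"): print(n,[(d['location'],round(d['p'],2)) for d in bot.pinpoint(n,'wrist')[:2]])
E
```

```text
time_s: 9.45
tool_pos: [450.6, -226.5, 241.7]
tcp_rot: [0.976, -0.007, 0.219, 0.008]
wrist_force: [0.0, 0.2, -0.6]
opening: 0.998
pred spool top if seated [253.47577592 179.64440157] mid [253.57613891 173.53076875] knob [349.88715168 188.06342689]
spool_red_mid [([253.8, 176.7], 0.71)]
knob [([350.3, 188.7], 0.78)]
pocket []
```

View pics/w4.png

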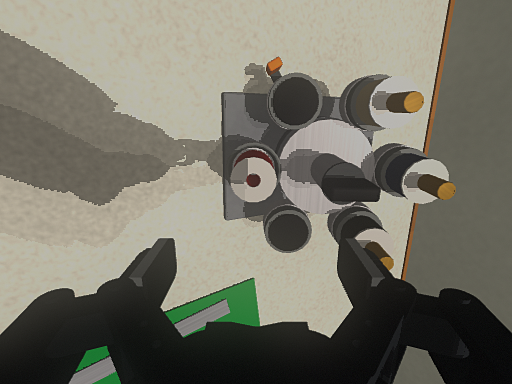

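The spool is seated: its bore is at (253,181) against a predicted (253.5,179.6). Next is the spindle.

```bash
python3 - <<'E'
from h import *
R=np.array([[0,1,0],[1,0,0],[0,0,-1.]])
print(goal(R,[600,28,200]),goal(R,[460,-60,235]))
E
```

```text
(array([ 11.8 , -25.59,   9.28]), array([ 20.12, -19.06, -89.25])) (array([  0.68, -16.53,   0.34]), array([ 20.12, -19.06, -89.25]))
```

```bash
python3 -m pendant '{"delta_rot":[[2,-1.9,-8.9],[4,-3.8,-17.8],[6,-5.7,-26.8],[8,-7.6,-35.7],[10,-9.5,-44.6],[12,-11.4,-53.5],[14,-13.3,-62.5],[16,-15.2,-71.4],[18,-17.1,-80.3],[20.1,-19.06,-89.25],[20.1,-19.06,-89.25],[20.1,-19.06,-89.25]],"delta_pos":[[0.2,-4,0],[0.4,-8,0],[0.5,-12,0.2],[0.68,-16,0.3],[2.5,-18,1.5],[4.5,-20,3],[6.5,-22,5],[8.5,-24,7],[10.5,-25,8.5],[11.8,-25.6,9.3],[11.8,-25.6,9.3],[11.8,-25.6,9.3]],"jaw":[1,1,1,1,1,1,1,1,1,1,1,1]}'
python3 - <<'E'
from h import *
s=bot.read_state();im=bot.get_image('wrist');cv2.imwrite('pics/w5.png',im[:,:,::-1]);c=cam('wrist',s);print(s['joint_pos'].round(2))
for n,z in(("spindle_head",98),("block",0)):
  for d in bot.pinpoint(n,'wrist')[:3]: print(n,d['location'],round(d['p'],2),onz(c,d['location'],z).round(1))
E
```

```text
time_s: 11.15
tool_pos: [599.6, 28.2, 198.8]
tcp_rot: [0.708, 0.706, -0.0, -0.0]
wrist_force: [-0.4, -0.2, 0.1]
opening: 1.002
[ 0.05  0.43  0.19  1.33 -0.    0.05]
spindle_head [255.5, 219.5] 0.6 [627.1  27.5  98. ]
block [253.0, 192.7] 0.66 [630.1  24.    0. ]
```

View pics/w5.png

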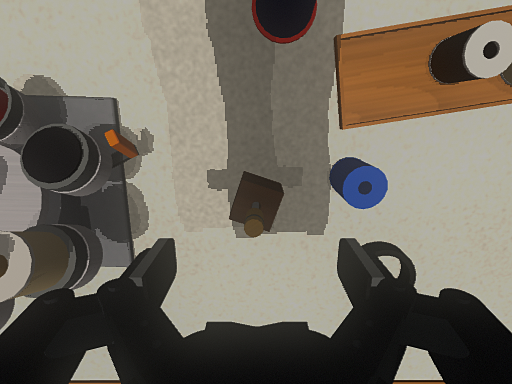

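```bash
python3 - <<'E'
from h import *
c=cam('wrist');P=onz(c,(254,227.5),115);print(P)
R=np.array([[0,1,0],[1,0,0],[0,0,-1.]])
print(goal(R,[(P[0]+627.1)/2,(P[1]+27.3)/2,98+9-18.7]))
E
```

```text
[628.47959746  25.78162331 115.        ]
(array([-0.12,  2.81, 11.17]), array([ 0.04,  0.01, -0.09]))
```

```bash
python3 -m pendant '{"delta_rot":[[0,0,0],[0,0,0],[0,0,0],[0,0,0],[0,0,0],[0,0,0],[0,0,0],[0,0,0],[0,0,0],[0,0,0],[0,0,0]],"delta_pos":[[-0.1,2.8,2],[-0.1,2.8,6],[-0.1,2.8,10],[-0.1,2.8,11.2],[-0.1,2.8,11.2],[-0.1,2.8,11.2],[-0.1,2.8,11.2],[-0.1,2.8,11.2],[-0.1,2.8,11.2],[-0.1,2.8,11.2],[-0.1,2.8,11.2]],"jaw":[1,1,1,1,1,0,0,0,0,0,0]}' 50
```

```text
time_s: 12.68
tool_pos: [627.9, 26.8, 88.3]
tcp_rot: [0.708, 0.707, 0.0, 0.0]
wrist_force: [0.1, 0.1, 4.3]
opening: 0.196
```

```bash
python3 -m pendant '{"delta_rot":[[0,0,0],[0,0,0],[0,0,0],[0,0,0],[0,0,0],[0,0,0],[0,0,0],[0,0,0]],"delta_pos":[[0,0,-4],[0,0,-9],[0,0,-14],[0,-4,-16],[-1,-9,-17],[-3,-14,-17],[-6,-17,-17],[-6,-17,-17]],"jaw":[0,0,0,0,0,0,0,0]}'
python3 - <<'E'
from h import *
C,A,P,K=stand(P0);R=np.c_[A[:,1],A[:,0],-A[:,2]]
print(goal(R,P+A[:,2]*175))
E
```

```text
time_s: 13.68
tool_pos: [455.9, -34.2, 258.7]
tcp_rot: [0.708, 0.706, 0.0, 0.001]
wrist_force: [0.1, -0.8, 0.3]
opening: 0.19
(array([-19.03,   0.03,   3.31]), array([-24.9 ,  -0.59,   0.6 ]))
```

```bash
python3 -m pendant '{"delta_rot":[[-4,0,0],[-10,0,0],[-17,-0.3,0.3],[-24.9,-0.6,0.6],[-24.9,-0.6,0.6],[-24.9,-0.6,0.6]],"delta_pos":[[-4,0,0.5],[-9,0,1.2],[-14.5,0,2.4],[-19,0,3.3],[-19,0,3.3],[-19,0,3.3]],"jaw":[0,0,0,0,0,0]}'
python3 - <<'E'
from h import *
C,A,P,K=stand(P0);R=np.c_[A[:,1],A[:,0],-A[:,2]]
s=bot.read_state();im=bot.get_image('wrist');cv2.imwrite('pics/w6.png',im[:,:,::-1]);c=cam('wrist',s)
print(s['joint_pos'].round(2),goal(R,P+A[:,2]*175))
Rt=Ro.from_quat(s['tcp_rot']).as_matrix();
print('pred bore top',proj(c,P+56*A[:,2]),'knob',proj(c,K),'tip',proj(c,s['tool_pos']+Rt@[0,0,83.]),'head bottom',proj(c,s['tool_pos']+Rt@[0,0,7.]))
im=bot.get_image('side');cv2.imwrite('pics/s6.png',im[:,:,::-1])
a=cv2.resize(cv2.imread('pics/w6.png'),(500,375));b=cv2.resize(cv2.imread('pics/s6.png')[80:190,240:330],(300,375))
cv2.imwrite('pics/m6.png',np.hstack([a,b]))
E
```

```text
time_s: 14.42
tool_pos: [455.5, -224.0, 225.9]
tcp_rot: [0.695, 0.685, 0.149, 0.157]
wrist_force: [0.6, 1.1, -0.4]
opening: 0.194
[-0.6  -0.1  -0.49  0.81  0.23 -0.54] (array([-0.09, -0.07,  0.03]), array([-0.03, -0.02,  0.06]))
pred bore top [255.78322038 186.39479436] knob [255.88304385 284.68090405] tip [256.26835618 197.70070905] head bottom [256.22443006 236.90387005]
```

View pics/m6.png

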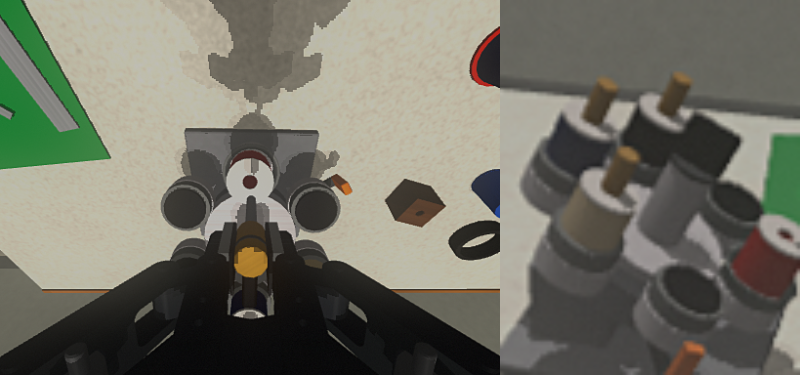

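```bash
python3 -c "
import cv2
cv2.imwrite('pics/c6.png',cv2.resize(cv2.imread('pics/w6.png')[150:280,210:304],None,fx=4,fy=4,interpolation=cv2.INTER_NEAREST))"
```

```text
(no output)
```

View pics/c6.png

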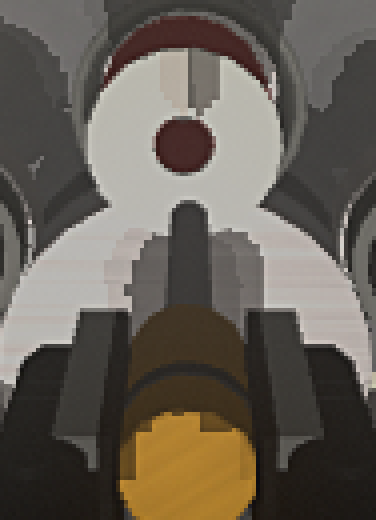

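```bash
python3 - <<'E'
from h import *
i=bot.camera_info('wrist');K=i['camera_matrix'];H=np.array(i['hand_eye'])
for px,z in(((257,201),83.),((257,267),-26.7)):
    d=H[:3,:3]@np.linalg.inv(K)@[*px,1];o=H[:3,3];print(o+d*(z-o[2])/d[2])
E
```

```text
[ 0.62993415  2.99691961 83.        ]
[  0.3885132   -0.62524718 -26.7       ]
```

```bash
python3 -m pendant '{"delta_rot":[[1.9,0,0],[1.9,0,0],[1.9,0,0],[1.9,0,0],[1.9,0,0],[1.9,0,0],[1.9,0,0],[1.9,0,0]],"delta_pos":[[-0.14,-0.1,1.5],[-0.14,-0.1,3],[-0.14,-0.1,4.5],[-0.14,-0.1,6],[-0.14,-0.1,7.5],[-0.14,-0.1,8.5],[-0.14,-0.1,9],[-0.14,-0.1,9]],"jaw":[0,0,0,0,0,0,0,0]}'
python3 - <<'E'
from h import *
C,A,P,K=stand(P0);R=np.c_[A[:,1],A[:,0],-A[:,2]]
s=bot.read_state();im=bot.get_image('wrist');cv2.imwrite('pics/w7.png',im[:,:,::-1]);cv2.imwrite('pics/c7.png',cv2.resize(im[130:290,176:336,::-1],None,fx=3,fy=3))
print(goal(R,P+A[:,2]*63.3),Ro.from_quat(s['tcp_rot']).inv().apply(s['wrist_force']))
E
```

```text
time_s: 15.52
tool_pos: [493.6, -225.5, 144.2]
tcp_rot: [0.697, 0.689, 0.138, 0.145]
wrist_force: [0.3, -0.2, -0.2]
opening: 0.189
(array([-0.  ,  0.05,  2.21]), array([-1.91, -0.04,  0.13])) [-0.19082935  0.21385634  0.26320032]
```

View pics/c7.png

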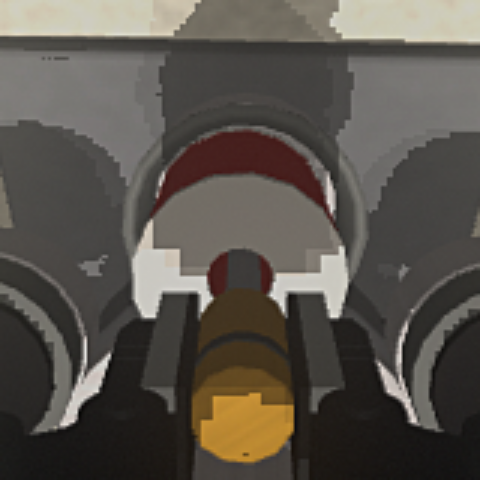

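```bash
python3 -m pendant '{"delta_rot":[[0,0,0],[0,0,0],[0,0,0],[0,0,0],[0,0,0],[0,0,0]],"delta_pos":[[0,0.02,0.7],[0,0.04,1.3],[0,0.06,1.8],[0,0.06,2.1],[0,0.06,2.25],[0,0.06,2.25]],"jaw":[0,0,0,0,0,0]}'
```

```text
time_s: 16.32
tool_pos: [502.9, -226.4, 124.9]
tcp_rot: [0.697, 0.689, 0.138, 0.146]
wrist_force: [-14.8, 2.2, 19.1]
opening: 0.19
```

```bash
python3 -m pendant '{"delta_rot":[[0,0,0],[0,0,0],[0,0,0],[0,0,0],[-1.9,0,0],[-1.9,0,0],[-1.9,0,0],[-1.9,0,0]],"delta_pos":[[0,0,0],[0,0,0],[0,0,0],[0,0,-1],[0,0,-4],[0,0,-8],[0,0,-12],[0,0,-12]],"jaw":[0.5,0.7,0.9,1,1,1,1,1]}'
python3 - <<'E'
from h import *
C,A,P,K=stand(P0)
s=bot.read_state();im=bot.get_image('wrist');cv2.imwrite('pics/w8.png',im[:,:,::-1]);c=cam('wrist',s)
print('pred head mid',proj(c,P+73*A[:,2]),'head top',proj(c,P+90*A[:,2]),'spool top',proj(c,P+56*A[:,2]),'knob',proj(c,K),'knob top',proj(c,K+18*A[:,2]))
for n in("spindle_head","knob"): print(n,[(d['location'],round(d['p'],2)) for d in bot.pinpoint(n,'wrist')[:4]])
cv2.imwrite('pics/c8.png',cv2.resize(im[100:340,140:390,::-1],None,fx=2.4,fy=2.4))
for h in (88+60,88+8-18.7):
  R=np.c_[A[:,1],A[:,0],-A[:,2]];print(goal(R,K+A[:,2]*(h-88)))
E
```

```text
time_s: 17.32
tool_pos: [456.2, -225.6, 238.9]
tcp_rot: [0.694, 0.686, 0.149, 0.16]
wrist_force: [-0.0, 0.1, 0.5]
opening: 0.999
pred head mid [257.86340786 181.11426099] head top [257.90567269 185.91376856] spool top [257.82604133 176.87099354] knob [257.57467512 271.65715635] knob top [257.59835026 282.54523933]
spindle_head [([256.7, 175.6], 0.65)]
knob [([258.4, 270.1], 0.62)]
(array([-0.  ,  8.6 ,  3.53]), array([ 0.  , -0.01,  0.11]))
(array([-0. ,  8.6, 10.6]), array([ 0.  , -0.01,  0.11]))
```

View pics/c8.png

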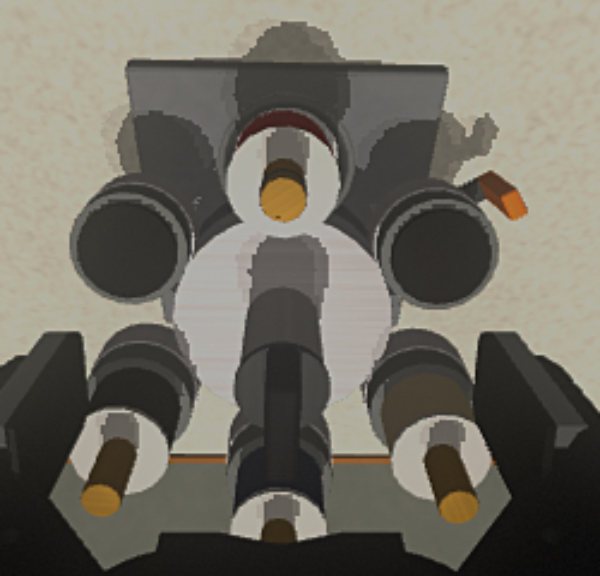

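Head top is at (258,182), about 3 px from the prediction, so the spindle is home with a small downhill lean within its clearance. The bar knob is aligned at (258,271), so I'll grip it now.

```bash
python3 -m pendant '{"delta_rot":[[0,0,0],[0,0,0],[0,0,0.1],[0,0,0.1],[0,0,0.1],[0,0,0.1],[0,0,0.1],[0,0,0.1],[0,0,0.1],[0,0,0.1]],"delta_pos":[[0,4,0],[0,8.5,0],[0,8.6,2],[0,8.6,5],[0,8.6,8],[0,8.6,10],[0,8.6,10.5],[0,8.6,10.6],[0,8.6,10.6],[0,8.6,10.6]],"jaw":[1,1,1,1,1,1,1,1,1,1]}' 30
python3 - <<'E'
from h import *
C,A,P,K=stand(P0)
s=bot.read_state();R=np.c_[A[:,1],A[:,0],-A[:,2]];print(s['joint_pos'].round(2),goal(R,K+A[:,2]*-10.7))
c=cam('wrist',s);im=bot.get_image('wrist');cv2.imwrite('pics/w9.png',im[:,:,::-1])
E
```

```text
time_s: 18.73
tool_pos: [578.5, -227.0, 175.8]
tcp_rot: [0.695, 0.685, 0.149, 0.157]
wrist_force: [0.3, 0.4, 0.8]
opening: 1.001
[-0.46  0.14 -0.37  0.66  0.18 -0.41] (array([ 0.02, -0.04,  0.06]), array([0.06, 0.02, 0.01]))
```

```bash
python3 -m pendant '{"delta_rot":[[0,0,0],[0,0,0],[0,0,0],[0,0,0],[0,0,0],[0,0,0],[0,0,0],[0,0,0]],"delta_pos":[[0,0,0],[0,0,0],[0,0,0],[0,0,0],[0,0,0],[0,0,0],[0,0,0],[0,0,0]],"jaw":[0.8,0.6,0.4,0.2,0,0,0,0]}' 30
```

```text
time_s: 19.77
tool_pos: [578.4, -227.5, 175.8]
tcp_rot: [0.695, 0.685, 0.149, 0.158]
wrist_force: [-1.7, -4.9, 1.2]
opening: 0.161
```

```bash
python3 -m pendant '{"delta_rot":[[0,0,0.5],[0,0,1.5],[0,0,3],[0,0,5],[0,0,7.5],[0,0,10],[0,0,12.5],[0,0,15],[0,0,17],[0,0,18.5],[0,0,19.5],[0,0,20]],"delta_pos":[[0,0,0],[0,0,0],[0,0,0],[0,0,0],[0,0,0],[0,0,0],[0,0,0],[0,0,0],[0,0,0],[0,0,0],[0,0,0],[0,0,0]],"jaw":[0,0,0,0,0,0,0,0,0,0,0,0]}'
python3 - <<'E'
from h import *
s=bot.read_state();C,A,P,K=stand(P0);R=np.c_[A[:,1],A[:,0],-A[:,2]];g=goal(R,K-A[:,2]*10.7);print(g)
print(Ro.from_quat(s['tcp_rot']).inv().apply(s['wrist_force']),s['moment'])
t=cam('top');bot.get_image('top')
for n in("spindle_head","knob","spool_red_mid"): print(n,[(np.round(d['location']),round(d['p'],2)) for d in bot.pinpoint(n,'top')[:3]])
P1=P0.copy();P1[3]+=np.radians(20);C,A,P,K=stand(P1);print(proj(t,P+73*A[:,2]),proj(t,K),proj(t,P+28*A[:,2]))
E
```

```text
time_s: 21.28
tool_pos: [578.4, -227.9, 175.8]
tcp_rot: [0.804, 0.553, 0.174, 0.13]
wrist_force: [-0.6, -5.9, -0.8]
opening: 0.161
(array([ 0.09, -0.06,  0.07]), array([  0.06,   0.11, -20.12]))
[-5.85084471  1.25677946  0.50488964] [-0.91249452  0.56542256 -0.15992902]
spindle_head [(array([390., 238.]), 0.6)]
knob [(array([412., 202.]), 0.67), (array([138., 259.]), 0.22)]
spool_red_mid [(array([389., 235.]), 0.95), (array([222., 196.]), 0.93)]
[390.28579498 240.7621762 ] [412.57443396 202.65675278] [384.69868073 231.67634289]
```

```bash
python3 -m pendant '{"delta_rot":[[0,0,0.5],[0,0,1.5],[0,0,3],[0,0,5],[0,0,7.5],[0,0,10],[0,0,12.5],[0,0,15],[0,0,17],[0,0,18.5],[0,0,19.5],[0,0,20]],"delta_pos":[[0,0,0],[0,0,0],[0,0,0],[0,0,0],[0,0,0],[0,0,0],[0,0,0],[0,0,0],[0,0,0],[0,0,0],[0,0,0],[0,0,0]],"jaw":[0,0,0,0,0,0,0,0,0,0,0,0]}'
python3 -m pendant '{"delta_rot":[[0,0,0.5],[0,0,1.5],[0,0,3],[0,0,5],[0,0,7.5],[0,0,10],[0,0,12.5],[0,0,15],[0,0,17],[0,0,18.5],[0,0,19.5],[0,0,20]],"delta_pos":[[0,0,0],[0,0,0],[0,0,0],[0,0,0],[0,0,0],[0,0,0],[0,0,0],[0,0,0],[0,0,0],[0,0,0],[0,0,0],[0,0,0]],"jaw":[0,0,0,0,0,0,0,0,0,0,0,0]}'
python3 - <<'E'
from h import *
s=bot.read_state();C,A,P,K=stand(P0);R=np.c_[A[:,1],A[:,0],-A[:,2]];g=goal(R,K-A[:,2]*10.7);print(g)
print(Ro.from_quat(s['tcp_rot']).inv().apply(s['wrist_force']),s['moment'],s['joint_pos'].round(2))
t=cam('top');bot.get_image('top')
for n in("spindle_head","knob","spool_red_mid"): print(n,[(np.round(d['location']),round(d['p'],2)) for d in bot.pinpoint(n,'top')[:3]])
for a in(56,60):
  P1=P0.copy();P1[3]+=np.radians(a);C,A,P,K=stand(P1);print(proj(t,P+73*A[:,2]),proj(t,K),proj(t,P+28*A[:,2]))
E
```

```text
time_s: 22.98
tool_pos: [578.2, -228.2, 175.7]
tcp_rot: [0.889, 0.404, 0.194, 0.097]
wrist_force: [-1.2, -6.4, -0.2]
opening: 0.161
time_s: 24.48
tool_pos: [577.9, -228.5, 175.6]
tcp_rot: [0.946, 0.243, 0.207, 0.062]
wrist_force: [-3.3, -7.0, 0.4]
opening: 0.156
(array([ 0.09, -0.13,  0.07]), array([  0.09,   0.17, -60.36]))
[-5.88335814  4.78344304 -1.64162037] [-0.81944551  0.92358851 -0.46275232] [-0.46  0.14 -0.37  0.66  0.17  0.64]
spindle_head [(array([367., 222.]), 0.64)]
knob [(array([412., 202.]), 0.75)]
spool_red_mid [(array([363., 220.]), 0.86), (array([223., 195.]), 0.67)]
[368.98925849 224.56612777] [412.57443396 202.65675278] [364.31319068 216.12284916]
[367.44617525 222.01392249] [412.57443396 202.65675278] [362.83250672 213.67264561]
```

```bash
python3 -m pendant '{"delta_rot":[[0,0,0],[0,0,0],[0,0,0],[0,0,0],[0,0,0],[0,0,0],[0,0,0],[0,0,0],[0,0,0],[0,0,0]],"delta_pos":[[0,0,0],[0,0,0],[0,0,0],[0,0,0],[0,0,-1],[0,0,-4],[0,0,-8],[0,0,-13],[0,0,-16],[0,0,-16]],"jaw":[0.25,0.4,0.6,0.8,1,1,1,1,1,1]}'
python3 - <<'E'
from h import *
s=bot.read_state();print(s['wrist_force'])
P1=P0.copy();P1[3]+=np.radians(60);C,A,P,K=stand(P1);print('expected floor spool pos',P,P+28*A[:,2])
for cn in("top","side","wrist"):
  im=bot.get_image(cn);cv2.imwrite(f'pics/f_{cn}.png',im[:,:,::-1]);c=cam(cn,s if cn=='wrist' else None)
  print(cn,'exp head',proj(c,P+73*A[:,2]).round(1),'knob',proj(c,K).round(1),'red mid',proj(c,P+28*A[:,2]).round(1))
  for n in("spindle_head","knob","spool_red_mid","spool_black_mid","spool_cream_mid","cone","tape"): print(' ',n,[(np.round(d['location'],1).tolist(),round(d['p'],2)) for d in bot.pinpoint(n,cn)[:4]])
E
```

```text
time_s: 25.92
tool_pos: [510.4, -226.3, 324.0]
tcp_rot: [0.945, 0.243, 0.209, 0.064]
wrist_force: [0.8, 0.3, 0.4]
opening: 0.999
[0.83945615 0.28592451 0.40380088]
expected floor spool pos [ 571.48685133 -149.51404012   85.36494254] [ 559.65998266 -149.12361172  110.74156058]
top exp head [367.4 222. ] knob [412.6 202.7] red mid [362.8 213.7]
  spindle_head [([366.0, 220.8], 0.44)]
  knob [([416.1, 203.4], 0.8)]
  spool_red_mid [([363.7, 215.1], 0.62), ([224.5, 196.0], 0.57)]
  spool_black_mid [([178.8, 258.6], 0.7), ([384.7, 196.3], 0.47)]
  spool_cream_mid [([134.0, 258.2], 0.89), ([195.2, 139.9], 0.26)]
  cone [([260.5, 279.6], 0.86)]
  tape [([195.7, 139.7], 0.57)]
side exp head [306.8 147.9] knob [300.8 121.4] red mid [298.5 161.2]
  spindle_head [([308.5, 150.0], 0.61)]
  knob [([301.1, 121.8], 0.93), ([288.6, 178.5], 0.73)]
  spool_red_mid [([242.1, 261.7], 0.81), ([297.1, 160.8], 0.67)]
  spool_black_mid [([294.0, 317.9], 0.6)]
  spool_cream_mid [([286.2, 358.7], 0.68)]
  cone [([338.0, 263.3], 0.82), ([285.0, 356.6], 0.7), ([308.1, 150.6], 0.51)]
  tape [([177.3, 272.8], 0.69), ([285.9, 175.6], 0.45)]
wrist exp head [255.4  89.4] knob [255.9 175.5] red mid [255.4  91.7]
  spindle_head [([254.7, 86.2], 0.55)]
  knob [([257.6, 179.0], 0.62)]
  spool_red_mid [([254.2, 92.4], 0.59)]
  spool_black_mid []
  spool_cream_mid []
  cone []
  tape []
```

```bash
python3 -c "
from rig import bot
print(bot.hand_in(), bot.read_state()['time_s'])"
```

```text
the job is handed in; nothing more can be done
the job is handed in; nothing more can be done
```

The job is handed in after about 26 s of robot time, against the 67 s limit. All three steps were done in the order asked:

1. **Spool:** I seated the red spool in the free pocket. It met firm contact at the predicted floor height.
2. **Spindle:** I took it from the block and pushed it through the spool until the head rested on it. Contact force was about 23 N, within 1 mm of the home height.
3. **Carousel:** I turned it by the knob about 60° clockwise in three smooth stages. The wrist force stayed below about 8 N at the readings between stages. Then I let go and backed well clear.

**Last checks:**
- **Position:** In the top, side and wrist cameras, the red spool and brass head were within about 1–3 px of where one click should put them. The knob matched within about 4 px.
- **Other things:** The black and cream spools, cone and tape were found within a few pixels of where they started.
- **Robot:** It touches nothing, with wrist force near zero.
- **Small disagreements:** The brass head sat 2–3 px off its centred prediction, which I take as a slight lean within the hole's clearance. I had used up the 12 pictures, so the final state was checked only from the networks' reported positions.

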